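# Unload the clamped shaker into colour-matched bench coolers

## Task

Three of the four bottles clamped on the shaker are finished: lift the spring pawl by its black knob, pull the clamp bar right back, and stand the red-, yellow- and blue-capped bottles upright in the bench coolers of their own colours. The white-capped bottle shakes on, so leave it standing where it is. When the three are in their coolers, push the clamp bar home against the white-capped bottle again and let the pawl drop so that the bar is locked.

Things in the scene. Friction and masses are not known exactly. Their poses are not given: they have to be found in the camera images.
- bottle_red: Glass reagent bottle with a red cap, one of four alike but for cap colour, in any order in a row 84 mm apart along the knob's y axis (free gaps 32 mm). Round, 52 mm wide, straight walls up to 64 mm, then a shoulder to the 34 mm wide cap; 100 mm high in all, 0.11 to 0.23 kg. Origin: centre of its underside, z up. Goes into the red cooler.
- bottle_yellow: Glass reagent bottle with a yellow cap, one of four alike but for cap colour, in any order in a row 84 mm apart along the knob's y axis (free gaps 32 mm). Round, 52 mm wide, straight walls up to 64 mm, then a shoulder to the 34 mm wide cap; 100 mm high in all, 0.11 to 0.23 kg. Origin: centre of its underside, z up. Goes into the yellow cooler.
- bottle_blue: Glass reagent bottle with a blue cap, one of four alike but for cap colour, in any order in a row 84 mm apart along the knob's y axis (free gaps 32 mm). Round, 52 mm wide, straight walls up to 64 mm, then a shoulder to the 34 mm wide cap; 100 mm high in all, 0.11 to 0.23 kg. Origin: centre of its underside, z up. Goes into the blue cooler.
- bottle_white: Like the other three bottles but with a white cap; it stays (a few mm of shift do no harm). All four stand on the platform between the clamp bar and a fixed rear fence 30 mm high. With the bar right back, some 54 mm is free before them. The bar's lip, 82 to 87 mm above the platform, overhangs the shoulders. Origin: centre of its underside, z up.
- cooler_red: Bench cooler: low round red block with an aluminium-lined bore, fixed on the worktop. 104 mm across, 42 mm high; the upright bore is 68 mm wide and 32 mm deep. Origin: centre of its underside on the worktop, so the bore's floor is 10 mm above the origin; z up.
- cooler_yellow: Bench cooler: low round yellow block with an aluminium-lined bore, fixed on the worktop. 104 mm across, 42 mm high; the upright bore is 68 mm wide and 32 mm deep. Origin: centre of its underside on the worktop, so the bore's floor is 10 mm above the origin; z up.
- cooler_blue: Bench cooler: low round blue block with an aluminium-lined bore, fixed on the worktop. 104 mm across, 42 mm high; the upright bore is 68 mm wide and 32 mm deep. Origin: centre of its underside on the worktop, so the bore's floor is 10 mm above the origin; z up.
- pawl_knob (a point): Middle of the pawl's black knob (24 mm wide, 26 mm high, white dot on top) at the middle of the bar, moving with it. A 36 mm wide push plate stands 31 to 36 mm before it, its top level with it. 60 mm above the platform that carries the bottles, 138 over the worktop. x axis: horizontal, away from the robot, to the bottles, their centres 88 mm beyond it when the bar is closed; y along the bar; z up.
- clamp_bar (a joint): Bar's slide, m. 0: closed on the bottles (about 1 mm play); grows as it is pulled back along the knob's -x, to a stop at 0.062. Stays where left, friction 2 N. Pawl down: saw teeth (6 mm pitch) stop it going back; forwards it clicks over them at 5 N when pushed at carriage or bar (a side push on the knob binds the pawl).
- pawl (a joint): Lift of pawl and knob, m. 0: down, nose in the teeth; stop at 0.010. A spring presses it down with 3 N (5 N at the top). Lifted 4 mm or more it clears the teeth (2.4 mm); it must be held up, by the same grip on the knob, while the bar is pulled back. Let go with the bar closed, it drops to 0 by itself.
Things that resemble listed ones, but are neither listed nor needed, are in the scene too. Leave any brown or pink look-alike of the bottle_red alone.

How it is judged:
On the way, in this order (a step that is already met when the one before it is completed fails the run):
1. the pawl is lifted and the clamp bar pulled right back (value of joint clamp_bar above 0.052 m), for 0.2 s.
2. the red-, yellow- and blue-capped bottles stand in their own coolers and are let go, the bar still back (horizontal distance between bottle_red and cooler_red below 0.012 m and z of bottle_red in the frame of cooler_red between 0.005 and 0.015 m and angle between each of bottle_red, bottle_yellow, bottle_blue's own z axis and vertical below 0.1 rad and horizontal distance between bottle_yellow and cooler_yellow below 0.012 m and z of bottle_yellow in the frame of cooler_yellow between 0.005 and 0.015 m and horizontal distance between bottle_blue and cooler_blue below 0.012 m and z of bottle_blue in the frame of cooler_blue between 0.005 and 0.015 m and contact force between the fingers and bottle_red below 0.3 N and contact force between the fingers and bottle_yellow below 0.3 N and contact force between the fingers and bottle_blue below 0.3 N and value of joint clamp_bar above 0.03 m), for 0.2 s.
At the end, for the whole second after the job is handed in: Each coloured bottle stands upright (6 degrees) on the floor of its own cooler, within 12 mm of its centre; the white one is upright within 15 mm of its start; the bar is closed to 4 mm with the pawl down to 1.5 mm; all at rest (horizontal distance between bottle_red and cooler_red below 0.012 m and z of bottle_red in the frame of cooler_red between 0.005 and 0.015 m and angle between each of bottle_red, bottle_yellow, bottle_blue, bottle_white's own z axis and vertical below 0.1 rad and horizontal distance between bottle_yellow and cooler_yellow below 0.012 m and z of bottle_yellow in the frame of cooler_yellow between 0.005 and 0.015 m and horizontal distance between bottle_blue and cooler_blue below 0.012 m and z of bottle_blue in the frame of cooler_blue between 0.005 and 0.015 m and linear speed of each of bottle_red, bottle_yellow, bottle_blue, bottle_white below 0.02 m/s and value of joint clamp_bar below 0.004 m and value of joint pawl below 0.0015 m and distance of bottle_white from where it was at the start of the episode below 0.015 m); the robot touches nothing.
It fails at once if a bottle is tipped over (angle between any of bottle_red, bottle_yellow, bottle_blue, bottle_white's own z axis and vertical above 0.6 rad).
It fails at once if the white-capped bottle is carried or pushed away (distance of bottle_white from where it was at the start of the episode above 0.03 m).
It also fails if it takes over 115 s, if anything falls off the work surface, if the arm or the gripper's body presses on something with over 40 N, if the wrist force passes 120 N, or if a joint passes its speed limit or range.

## Robot

A 6-joint arm with a two-finger parallel gripper is mounted at the origin on a cart in front of the work surface, level with it; the furniture and walls round the work are solid. World frame = base frame: x ahead of the robot, y to its left, z up, the work surface at z = 0. Lengths are in m, angles in rad, forces in N, time in s.
With the tool pointing down it reaches from about 0.375 to 0.975 m from the base axis. Payload 3.8 kg.
Tool frame: the origin (TCP) lies on the mounting face of the last link; the fingertips stand 173 mm ahead of it and the grasp point (between the pads) lies 155 mm ahead of it; z points along the fingers, y is the line along which they close (so a half turn about z gives the same grasp; the last joint's range is limited). The gripper opens to 85 mm and grips with 20 to 120 N. Pads are 22 mm wide; open, the fingers measure 114 mm over their backs; the gripper's body (76 mm by 85 mm) begins 54 mm behind the grasp point. The pads swing forward as they close: fully open they stand 13 mm farther back than shut.
Start: joints at [-1.176, 0.264, 1.604, -0, 1.274, -0.037], TCP at [0.282, -0.613, 0.405] pointing down, gripper open.
Joint ranges: [-2.63, 2.63], [-0.94, 2.18], [0.31, 2.57], [-1.31, 4.45], [0, 2.66], [-2.55, 2.55]. Speed limits (rad/s): [2.57, 2.57, 3.14, 3.14, 3.14, 3.14].

## Interface

Orientations are given as a rotation vector (axis times angle).
In Python, from workcell import bot gives the robot as it stands.
- The arm moves only by the tool drive_tool, never from a script. Its argument "increments" is a list of rows, each an object with "delta_pos": the shift along the tool's x, y, z in mm, a list of three; "turn": the turn about the tool's z in rad; "jaw": the opening, from -1 (shut) to 1 (fully open). A call has 1 to 8 rows; each row shifts and turns the commanded pose from where the row before left it, along the tool's axes as they then stand; what a row does not reach is not made up. A row lasts 1/12 s, in which the tool goes at most 41.7 mm and 7.16 degrees, less where a joint would pass 70% of its speed; a pose out of reach is approached as far as the arm can. A call is refused whole if a number of a shift passes 41.7 or a number of a turn 0.125, either way. A call with a gripper value outside its range is refused whole. The fingers move at their own pace and stop on an object; "grip_force" is the grip in N (left out, the last holds). Time passes only in rows, so rows that do not move let the fingers close. It gives the time, the measured TCP pose, the force, the opening and the grip force at its end, in the units of the state.
- bot.read_state(): the state, without advancing time (a new reading comes with each control period).
- bot.read_camera(name): name is "scene" or "top" or "wrist"; returns a dict with "pixels" (480x640x3 uint8, red, green, blue), "fovy" (degrees; the focal length in pixels is half the picture's height over the tangent of half this angle, whatever the lens; pixels are square), "cx", "cy" (the principal point, pixels), "k1" (the pictures are not rectified: a ray, as slopes to the right and down, at radius r is drawn at 1 + k1 r^2 times it, then the intrinsics apply), "camera_from_world" (4x4, takes a point from world to camera coordinates); the wrist camera has in their place "hand_eye" (4x4, takes a point from camera to tool coordinates, whose origin is the TCP and whose axes are the flange's). Camera axes: x right, y down, z forward; pixel columns grow to the right and rows downward; lengths in m; the calibration is good to about 2 mm. A picture is of the moment at which its call begins: read the wrist's pose just before it. There is no depth.
- bot.finish_job(): hands the job in; it is judged then, once.
The state is a dict: "time": time; "q": joint angles; "joint_vel": joint speeds; "joint_torque": joint torques, N m; "tool_pos": TCP position; "tcp_rot": TCP orientation; "wrist_force": force on the tool from outside, world axes, zero at the start; "torque": the same for the moment, N m; "width": opening from 0.0 (shut) to 1.0 (fully open); "grip_force": force on a finger pad.
Only numpy, scipy, OpenCV 4.12 (cv2) and the standard library are available. Lean on these libraries where they do the work, as an engineer would, in place of code of your own. Each camera call takes 0.05 s, during which the arm holds its last target. There are 200 camera calls.

## Working session

There is one attempt and no reset: what is moved stays moved. The work goes in short steps, Python scripts to look and compute and a tool call to move; the robot and the scene stay as the last step left them, time stands still between calls to the robot, and variables do not carry over. Pictures are saved under pics/ and viewed, at most 15 in all, crops included, and the job is handed in when it is done.

Besides the shell and the picture viewer there is one more tool, called after ">>>" as a command line: name --argument value ..., lists and objects as JSON in quotes. drive_tool: Moves the arm, as the interface text tells. Its arguments: {"type":"object","properties":{"increments":{"type":"array"},"grip_force":{"type":"number"}},"required":["increments"]}

```bash
mkdir -p pics; ls
cat > h.py <<'E'
import numpy as np, cv2
from workcell import bot
from scipy.spatial.transform import Rotation as R
def snap(name,fn=None):
    s=bot.read_state(); c=bot.read_camera(name)
    if fn: cv2.imwrite('pics/'+fn,c['pixels'][:,:,::-1])
    if name=='wrist':
        T=np.eye(4);T[:3,:3]=R.from_rotvec(s['tcp_rot']).as_matrix();T[:3,3]=s['tool_pos']
        c['wfc']=T@np.array(c['hand_eye'])
    else: c['wfc']=np.linalg.inv(np.array(c['camera_from_world']))
    return c
def ray(c,u,v):
    f=240/np.tan(np.radians(c['fovy'])/2)
    d=np.array([(u-c['cx'])/f,(v-c['cy'])/f]); p=d.copy()
    for _ in range(30): p=d/(1+c['k1']*(p@p))
    w=c['wfc'][:3,:3]@np.array([p[0],p[1],1]); return c['wfc'][:3,3],w
def onz(c,u,v,z):
    o,w=ray(c,u,v); return o+w*(z-o[2])/w[2]
def proj(c,P):
    f=240/np.tan(np.radians(c['fovy'])/2)
    q=np.linalg.inv(c['wfc'])@np.append(P,1); s=q[:2]/q[2]; s=s*(1+c['k1']*(s@s))
    return s*f+[c['cx'],c['cy']]
E
python3 - <<'E'
from h import *
for n in('scene','top'):
    c=snap(n,n+'.png'); print(n,c['fovy'],c['k1'],c['wfc'].round(3).tolist())
s=bot.read_state(); print(s)
E
```

```text
pics
scene 43.01887181190612 -0.08385152055518723 [[-0.863, -0.348, 0.366, 0.043], [-0.505, 0.584, -0.636, 0.942], [0.008, -0.733, -0.68, 1.126], [0.0, 0.0, 0.0, 1.0]]
top 53.677369788557904 -0.0030093722390363764 [[-0.03, -0.991, 0.129, 0.439], [-1.0, 0.029, -0.006, -0.011], [0.002, -0.129, -0.992, 1.19], [0.0, 0.0, 0.0, 1.0]]
{'time': 0.1, 'q': array([-1.17588429e+00,  2.64679805e-01,  1.60526174e+00, -2.95119907e-06,
        1.27371147e+00, -3.68616390e-02]), 'joint_vel': array([ 1.69951082e-03, -1.18896127e-03, -3.38210135e-03, -8.39350733e-04,
       -4.37218040e-04,  2.69336243e-05]), 'joint_torque': array([ 5.05300686e-04, -5.16708469e+01, -3.68590450e+01, -5.16172372e-05,
        6.26099703e-03,  2.53847844e-05]), 'tool_pos': array([ 0.28237439, -0.61274786,  0.4034717 ]), 'tcp_rot': array([-3.06668603e+00, -6.72539504e-01,  5.80294839e-04]), 'wrist_force': array([-0.09678534,  0.5686329 ,  0.58855598]), 'torque': array([-0.04802282,  0.01133113, -0.02921844]), 'grip_force': 0.0, 'width': 1.0007708073332597}
```

View pics/top.png

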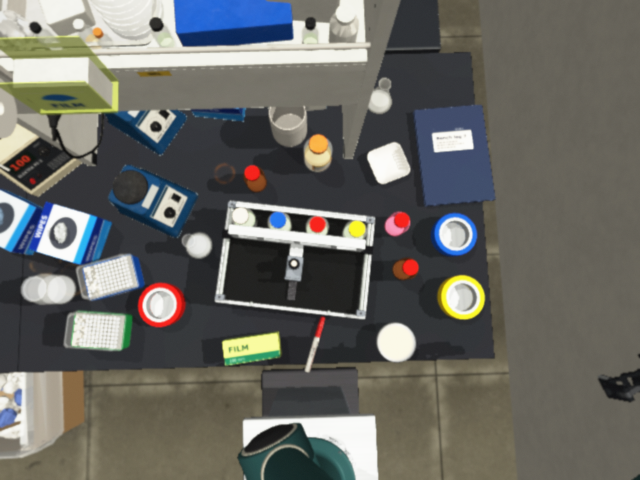

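View pics/scene.png

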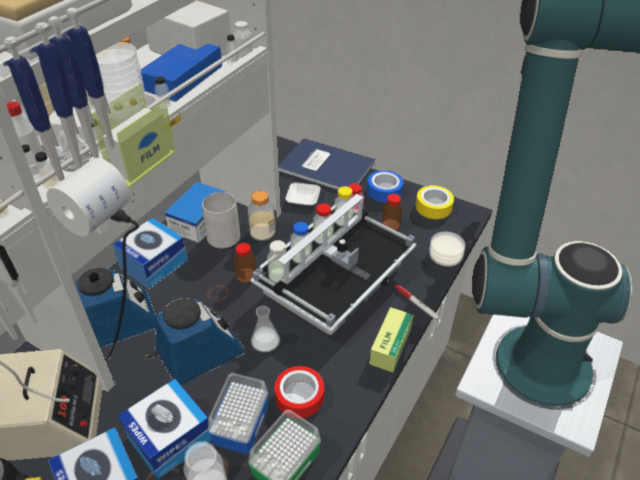

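The top view shows, from left to right, white (242,216), blue (279,220), red (317,225) and yellow (356,229) caps on the shaker. The knob dot is at (294,264). Coolers: red (161,305), blue (455,234), yellow (461,297). Other red-capped bottles: pink at (398,222), brown at (405,268) and (255,178). These stand off the platform, so only the red cap at (317,225), in the row of four, fits bottle_red.

```bash
cat > m.py <<'E'
from h import *
c=snap('top'); im=c['pixels']; hsv=cv2.cvtColor(im,cv2.COLOR_RGB2HSV)
def blob(col,x0,y0,x1,y1,sm=120):
    H,S,V=[hsv[:,:,i].astype(int) for i in range(3)]
    m={'red':((H<8)|(H>172))&(S>sm)&(V>90),'yellow':(abs(H-29)<6)&(S>sm)&(V>120),'blue':(abs(H-110)<14)&(S>sm)&(V>70),'white':(S<60)&(V>190)}[col].astype(np.uint8)
    k=np.zeros_like(m);k[y0:y1,x0:x1]=m[y0:y1,x0:x1]
    n,l,st,ce=cv2.connectedComponentsWithStats(k); i=1+np.argmax(st[1:,4])
    cs,_=cv2.findContours((l==i).astype(np.uint8),0,2); pts=max(cs,key=len)
    return st[i],ce[i],cv2.fitEllipse(pts) if len(pts)>5 else None,pts[:,0]
P={}
for n,col,b in [('cr','red',(135,280,190,330)),('cb','blue',(430,208,480,260)),('cy','yellow',(435,270,490,325))]:
    st,ce,e,pts=blob(col,*b)
    # cast the outer contour onto the top plane; circle fit incl. only convex hull; walls bias checked by radius
    h=cv2.convexHull(pts)[:,0]
    w=np.array([onz(c,u,v,0.042)[:2] for u,v in h])*1000
    (x,y),r=cv2.minEnclosingCircle(w.astype(np.float32)); print(n,st,e[0],'enc',round(x,1),round(y,1),round(r,1),'ell',onz(c,*e[0],0.042).round(4))
for n,col,b in [('white','white',(228,204,256,226)),('blue','blue',(266,206,294,230)),('red','red',(304,212,332,236)),('yellow','yellow',(342,217,372,242))]:
    st,ce,e,_=blob(col,*b); print(n,st,ce,onz(c,*ce,0.172).round(4))
st,ce,e,_=blob('white',288,258,300,270,); print('dot',st,ce,onz(c,*ce,0.151).round(4))
cv2.imwrite('pics/crop.png',cv2.resize(im[190:325,205:385,::-1],None,fx=4,fy=4,interpolation=cv2.INTER_CUBIC))
E
python3 m.py
```

```text
cr [137 282  49  46 801] (160.9469757080078, 304.4040222167969) enc 429.2 346.8 57.6 ell [0.4298 0.3472 0.042 ]
cb [431 212  47  45 726] (453.89093017578125, 234.1732635498047) enc 579.6 -364.8 57.7 ell [ 0.5783 -0.3656  0.042 ]
cy [439 275  46  45 701] (461.5616760253906, 296.9111633300781) enc 426.4 -373.2 55.6 ell [ 0.4261 -0.3737  0.042 ]
white [228 204  28  22 447] [242.26621924 215.05816555] [0.618  0.1321 0.172 ]
blue [270 212  16  16 207] [277.42028986 219.27536232] [0.6065 0.0559 0.172 ]
red [309 216  17  17 209] [317.02392344 223.90909091] [ 0.5937 -0.0298  0.172 ]
yellow [349 221  16  16 215] [356.56744186 228.30232558] [ 0.5816 -0.1152  0.172 ]
dot [291 261   6   5  23] [293.60869565 263.04347826] [0.5118 0.0238 0.151 ]
```

View pics/crop.png

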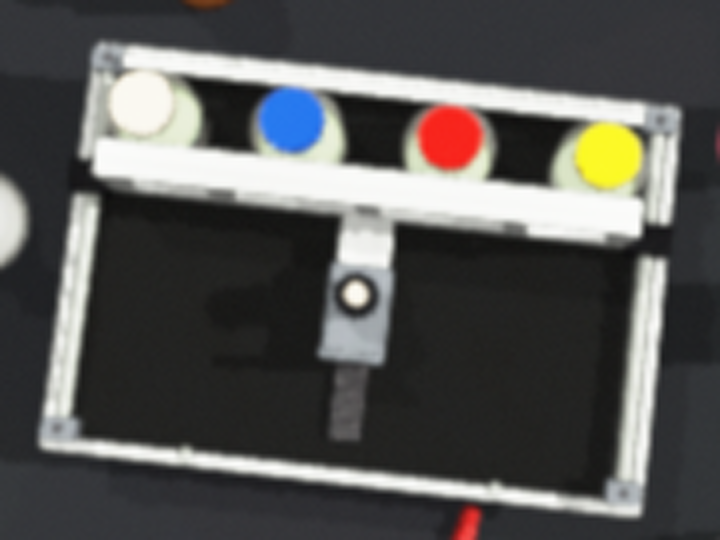

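The crop confirms four caps in the clamp row, with red third from the left at crop (450,138), the knob dot at (355,293), and the rack behind it at (347,400). The row is turned about -8.3° from the world axes. I'll plan the approach above the knob.

```bash
cat > go.py <<'E'
from h import *
import sys
# usage: go.py x y z yaw_deg(None) : prints tool-frame deltas (after the turn), yaw of tool y axis
x,y,z=map(float,sys.argv[1:4]); yaw=float(sys.argv[4]) if len(sys.argv)>4 else None
s=bot.read_state(); M=R.from_rotvec(s['tcp_rot']).as_matrix()
cur=np.degrees(np.arctan2(M[1,1],M[0,1])); t=0
if yaw is not None:
    d=(yaw-cur+90)%180-90; t=-np.radians(d)   # tool z down: +turn lowers yaw
d=np.array([x,y,z])-s['tool_pos']
print('t',round(s['time'],2),'pos',s['tool_pos'].round(4),'yaw y',cur.round(1),'tilt',np.degrees(np.arccos(-M[2,2])).round(2),'q',s['q'].round(2))
print('turn',round(t,3),'delta before turn',(M.T@d*1000).round(1),'after turn',((M@R.from_rotvec([0,0,t]).as_matrix()).T@d*1000).round(1))
E
python3 go.py 0.512 0.024 0.39 81.7
```

```text
t 0.15 pos [ 0.2824 -0.6128  0.4036] yaw y -65.3 tilt 0.1 q [-1.18  0.26  1.61 -0.    1.27 -0.04]
turn 0.577 delta before turn [ 475.1 -482.2   14.5] after turn [ 135.3 -663.3   14.5]
```

>>> drive_tool --increments '[{"delta_pos":[0,0,0],"turn":0.115,"jaw":1},{"delta_pos":[0,0,0],"turn":0.115,"jaw":1},{"delta_pos":[0,0,0],"turn":0.115,"jaw":1},{"delta_pos":[0,0,0],"turn":0.115,"jaw":1},{"delta_pos":[0,0,0],"turn":0.117,"jaw":1},{"delta_pos":[8,-40,1],"turn":0,"jaw":1},{"delta_pos":[8,-40,1],"turn":0,"jaw":1},{"delta_pos":[8,-40,1],"turn":0,"jaw":1}]' --grip_force 60

```text
time: 0.82
tool_pos: [0.3235, -0.4968, 0.4007]
tcp_rot: [-3.132, 0.231, 0.001]
wrist_force: [0.7, -0.2, -0.6]
width: 0.996
grip_force: 0.0
```

>>> drive_tool --increments '[{"delta_pos":[8,-40,1],"turn":0,"jaw":1},{"delta_pos":[8,-40,1],"turn":0,"jaw":1},{"delta_pos":[8,-40,1],"turn":0,"jaw":1},{"delta_pos":[8,-40,1],"turn":0,"jaw":1},{"delta_pos":[8,-40,1],"turn":0,"jaw":1},{"delta_pos":[8,-40,1],"turn":0,"jaw":1},{"delta_pos":[8,-40,1],"turn":0,"jaw":1},{"delta_pos":[8,-40,1],"turn":0,"jaw":1}]'

```text
time: 1.48
tool_pos: [0.4332, -0.1884, 0.3935]
tcp_rot: [-3.133, 0.229, -0.0]
wrist_force: [1.0, -1.2, -0.0]
width: 1.0
grip_force: 0.0
```

```bash
python3 go.py 0.512 0.024 0.39 81.7
```

```text
t 1.48 pos [ 0.4332 -0.1884  0.3935] yaw y -98.3 tilt 0.01 q [-0.46 -0.12  2.03  0.    1.23  1.25]
turn -0.001 delta before turn [  47.2 -221.6    3.5] after turn [  47.3 -221.6    3.5]
```

>>> drive_tool --increments '[{"delta_pos":[8,-37,0],"turn":0,"jaw":1},{"delta_pos":[8,-37,0],"turn":0,"jaw":1},{"delta_pos":[8,-37,0],"turn":0,"jaw":1},{"delta_pos":[8,-37,1],"turn":0,"jaw":0},{"delta_pos":[8,-37,1],"turn":0,"jaw":0},{"delta_pos":[7,-37,1],"turn":0,"jaw":0},{"delta_pos":[0,0,0],"turn":0,"jaw":0},{"delta_pos":[0,0,0],"turn":0,"jaw":0}]'

```text
time: 2.15
tool_pos: [0.512, 0.0243, 0.3902]
tcp_rot: [3.134, -0.221, -0.002]
wrist_force: [0.1, -0.1, -0.3]
width: 0.503
grip_force: 0.0
```

```bash
python3 - <<'E'
from h import *
c=snap('wrist','w1.png'); s=bot.read_state(); print(s['width'],c['wfc'].round(3),c['fovy'],c['k1'])
for n,p in dict(knob=(.5118,.0238,.151),red=(.5937,-.0298,.178),blue=(.6065,.0559,.178)).items(): print(n,proj(c,np.array(p)).round(0))
E
python3 go.py 0.512 0.024 0.39 81.7
```

```text
0.4933324672691009 [[-0.141 -0.953 -0.267  0.579]
 [-0.99   0.136  0.038  0.013]
 [ 0.     0.269 -0.963  0.36 ]
 [ 0.     0.     0.     1.   ]] 69.66144186140053 -0.05756410102908107
knob [322. 259.]
red [405. 107.]
blue [232. 105.]
t 2.2 pos [0.5117 0.0231 0.3902] yaw y -98.2 tilt 0.07 q [-0.   -0.04  1.96 -0.    1.22  1.71]
turn 0.002 delta before turn [ 0.2 -0.9  0.2] after turn [ 0.2 -0.9  0.2]
```

View pics/w1.png

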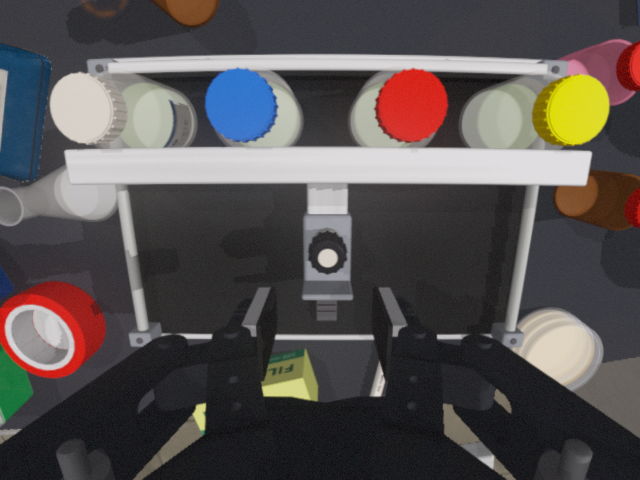

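The wrist view shows the knob dot at (328,258), white cap (82,108), blue (241,105), red (412,105) and yellow (570,109). The fence is level in the picture, so the yaw is right.

```bash
cat > w.py <<'E'
from h import *
c=snap('wrist'); im=c['pixels']; hsv=cv2.cvtColor(im,cv2.COLOR_RGB2HSV).astype(int); H,S,V=[hsv[:,:,i] for i in range(3)]
ms=dict(blue=(abs(H-108)<14)&(S>150)&(V>80),red=((H<6)|(H>174))&(S>150)&(V>120),yellow=(abs(H-29)<6)&(S>150)&(V>120),white=(S<40)&(V>150),dot=(S<60)&(V>150))
box=dict(blue=(195,60,290,150),red=(365,60,460,150),yellow=(525,60,615,155),white=(45,65,124,150),dot=(310,245,346,275))
ax=np.array([np.cos(np.radians(-8.3)),np.sin(np.radians(-8.3))])
for n in ms:
    x0,y0,x1,y1=box[n]; k=np.zeros((480,640),np.uint8); k[y0:y1,x0:x1]=ms[n][y0:y1,x0:x1]
    cs,_=cv2.findContours(k,0,2); pts=max(cs,key=cv2.contourArea)
    if n=='dot': e=np.array(cv2.fitEllipse(pts)[0])
    else: e=np.array(cv2.minEnclosingCircle(pts)[0])
    p=onz(c,*e,0.151 if n=='dot' else .174); print(n,cv2.boundingRect(pts),e.round(1),p.round(4),'along',round(p[:2]@ax,4),'row',round(-p[0]*ax[1]+p[1]*ax[0],4))
E
python3 w.py
```

```text
blue (201, 68, 73, 74) [237.  104.5] [0.6068 0.0525 0.174 ] along 0.5929 row 0.1396
red (373, 68, 72, 74) [409.1 104.3] [ 0.5944 -0.0342  0.174 ] along 0.5932 row 0.052
yellow (530, 73, 77, 72) [566.5 107.5] [ 0.5828 -0.1171  0.174 ] along 0.5936 row -0.0317
white (47, 65, 77, 85) [ 96.1 107. ] [0.6178 0.1261 0.174 ] along 0.5932 row 0.214
dot (316, 249, 19, 18) [325.  257.4] [0.5123 0.0207 0.151 ] along 0.504 row 0.0945
```

>>> drive_tool --increments '[{"delta_pos":[1,1.5,20],"turn":0,"jaw":0},{"delta_pos":[0,0,20],"turn":0,"jaw":0},{"delta_pos":[0,0,20],"turn":0,"jaw":0},{"delta_pos":[0,0,0],"turn":0,"jaw":0},{"delta_pos":[0,0,0],"turn":0,"jaw":0}]' --grip_force 40

```text
time: 2.67
tool_pos: [0.5117, 0.0195, 0.3296]
tcp_rot: [3.133, -0.231, -0.005]
wrist_force: [0.0, 0.2, 0.2]
width: 0.501
grip_force: 0.0
```

```bash
python3 - <<'E'
from h import *
c=snap('wrist','w2.png'); im=c['pixels']
m=((im.min(2)>150)).astype(np.uint8); e=proj(c,np.array([.512,.0215,.151])); print(e.round(1))
n,l,st,ce=cv2.connectedComponentsWithStats(m)
for i in range(1,n):
    if st[i,4]>60 and abs(ce[i]-e).max()<40: print(st[i],ce[i],onz(c,*ce[i],.151).round(4))
E
python3 go.py .512 .0215 .301 81.7
```

```text
[316.2 298.2]
[306 286  24  23 429] [317.30536131 296.75524476] [0.5126 0.0209 0.151 ]
t 2.72 pos [0.5125 0.0197 0.331 ] yaw y -98.4 tilt 0.02 q [-0.01  0.02  2.03 -0.    1.1   1.71]
turn -0.002 delta before turn [-0.7 -1.7 30. ] after turn [-0.7 -1.7 30. ]
```

View pics/w2.png

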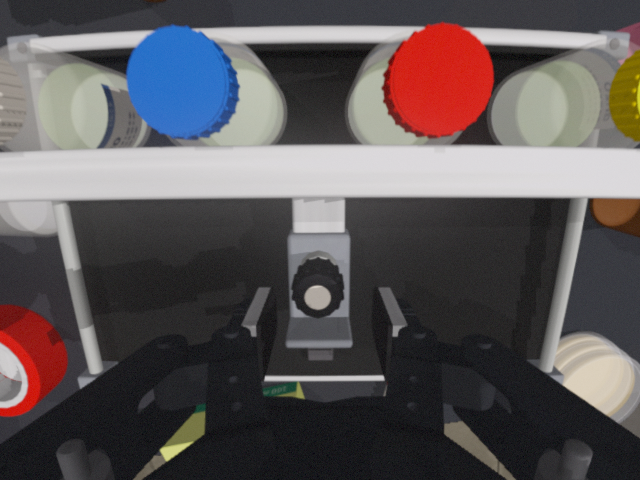

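The knob dot is at (317,297), with the fingers either side of it at (262,320) and (388,320). I'll shift slightly left, descend and grip.

>>> drive_tool --increments '[{"delta_pos":[0,-1.8,10],"turn":0,"jaw":0},{"delta_pos":[0,0,10],"turn":0,"jaw":0},{"delta_pos":[0,0,9],"turn":0,"jaw":0},{"delta_pos":[0,0,0],"turn":0,"jaw":-0.3},{"delta_pos":[0,0,0],"turn":0,"jaw":-1},{"delta_pos":[0,0,0],"turn":0,"jaw":-1},{"delta_pos":[0,0,0],"turn":0,"jaw":-1},{"delta_pos":[0,0,0],"turn":0,"jaw":-1}]' --grip_force 40

```text
time: 3.38
tool_pos: [0.5122, 0.0226, 0.301]
tcp_rot: [3.133, -0.227, -0.004]
wrist_force: [-1.9, -2.0, -4.1]
width: 0.266
grip_force: 39.3
```

>>> drive_tool --increments '[{"delta_pos":[0,0,-4],"turn":0,"jaw":-1},{"delta_pos":[0,0,-4],"turn":0,"jaw":-1},{"delta_pos":[0,0,0],"turn":0,"jaw":-1},{"delta_pos":[0,0,0],"turn":0,"jaw":-1}]'

```text
time: 3.72
tool_pos: [0.5126, 0.0225, 0.3097]
tcp_rot: [3.133, -0.228, -0.001]
wrist_force: [-2.1, -2.4, -5.5]
width: 0.266
grip_force: 39.4
```

>>> drive_tool --increments '[{"delta_pos":[-6,0,0],"turn":0,"jaw":-1},{"delta_pos":[-8,0,0],"turn":0,"jaw":-1},{"delta_pos":[-8,0,0],"turn":0,"jaw":-1},{"delta_pos":[-8,0,0],"turn":0,"jaw":-1},{"delta_pos":[-8,0,0],"turn":0,"jaw":-1},{"delta_pos":[-8,0,0],"turn":0,"jaw":-1},{"delta_pos":[-8,0,0],"turn":0,"jaw":-1},{"delta_pos":[-7,0,0],"turn":0,"jaw":-1}]'

```text
time: 4.38
tool_pos: [0.4514, 0.0314, 0.3098]
tcp_rot: [3.133, -0.227, 0.001]
wrist_force: [2.4, -5.9, -5.8]
width: 0.267
grip_force: 39.5
```

>>> drive_tool --increments '[{"delta_pos":[0,0,0],"turn":0,"jaw":-1},{"delta_pos":[0,0,0],"turn":0,"jaw":-1},{"delta_pos":[0,0,0],"turn":0,"jaw":-1},{"delta_pos":[0,0,0],"turn":0,"jaw":-1}]'

```text
time: 4.72
tool_pos: [0.4514, 0.0314, 0.309]
tcp_rot: [3.133, -0.228, -0.005]
wrist_force: [-2.4, -4.8, -5.3]
width: 0.268
grip_force: 39.5
```

```bash
python3 - <<'E'
from h import *
c=snap('wrist'); t=snap('top'); w=c['pixels'][:,:,::-1]; k=cv2.resize(t['pixels'][190:325,205:385,::-1],(640,480))
cv2.imwrite('pics/w3.png',cv2.resize(np.vstack([w,k]),(400,600)))
E
python3 go.py .512 .0215 .301 81.7
```

```text
t 4.82 pos [0.4514 0.0314 0.3089] yaw y -98.3 tilt 0.2 q [ 0.01 -0.08  2.16 -0.    1.06  1.73]
turn -0.0 delta before turn [61.4  1.   7.7] after turn [61.4  1.   7.7]
```

View pics/w3.png

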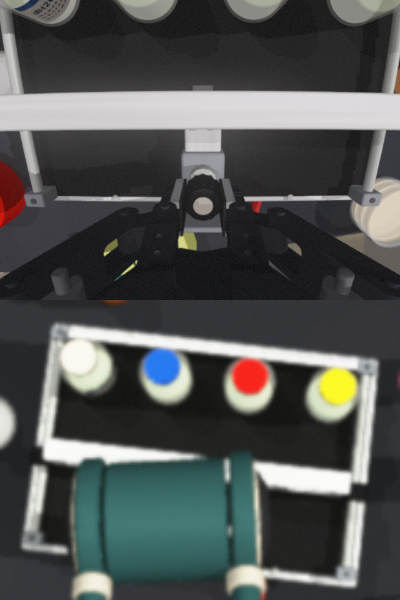

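The bar is back by about 61 mm and the knob is still gripped. The wrist view shows the knob between the pads, and all four bottles still stand. Next I lower the pawl, let go and rise.

>>> drive_tool --increments '[{"delta_pos":[0,0,4],"turn":0,"jaw":-1},{"delta_pos":[0,0,4],"turn":0,"jaw":-1},{"delta_pos":[0,0,0],"turn":0,"jaw":0},{"delta_pos":[0,0,0],"turn":0,"jaw":0},{"delta_pos":[0,0,0],"turn":0,"jaw":0},{"delta_pos":[0,0,-20],"turn":0,"jaw":0},{"delta_pos":[0,0,-40],"turn":0,"jaw":0},{"delta_pos":[0,0,-40],"turn":0,"jaw":0.5}]'

```text
time: 5.48
tool_pos: [0.452, 0.0318, 0.4021]
tcp_rot: [-3.133, 0.228, 0.004]
wrist_force: [0.1, 0.7, 0.1]
width: 0.622
grip_force: 0.0
```

```bash
python3 go.py .583 -.117 .41 81.7
```

```text
t 5.48 pos [0.452  0.0318 0.4021] yaw y -98.3 tilt 0.16 q [ 0.01 -0.16  2.06  0.    1.25  1.73]
turn -0.0 delta before turn [151.1 128.3  -8.4] after turn [151.1 128.3  -8.4]
```

>>> drive_tool --increments '[{"delta_pos":[25,21,0],"turn":0,"jaw":0.6},{"delta_pos":[25,21,0],"turn":0,"jaw":0.6},{"delta_pos":[25,21,0],"turn":0,"jaw":0.6},{"delta_pos":[25,21,0],"turn":0,"jaw":0.6},{"delta_pos":[25,22,0],"turn":0,"jaw":0.6},{"delta_pos":[26,22,0],"turn":0,"jaw":0.6},{"delta_pos":[0,0,0],"turn":0,"jaw":0.6},{"delta_pos":[0,0,0],"turn":0,"jaw":0.6}]'

```text
time: 6.15
tool_pos: [0.5847, -0.1182, 0.4022]
tcp_rot: [-3.132, 0.231, -0.002]
wrist_force: [-0.3, 0.2, 0.3]
width: 0.8
grip_force: 0.0
```

```bash
cat > cap.py <<'E'
from h import *
import sys
col=sys.argv[1]; z=float(sys.argv[2]); c=snap('wrist'); im=c['pixels']; hsv=cv2.cvtColor(im,cv2.COLOR_RGB2HSV).astype(int); H,S,V=[hsv[:,:,i] for i in range(3)]
m=dict(blue=(abs(H-108)<14)&(S>130)&(V>60),red=((H<6)|(H>174))&(S>150)&(V>90),yellow=(abs(H-29)<6)&(S>150)&(V>100))[col].astype(np.uint8)
s=bot.read_state()
g=proj(c,np.append(s['tool_pos'][:2],z)); print('tool axis at z',g.round(1),s['tool_pos'].round(4),'width',s['width'])
n,l,st,ce=cv2.connectedComponentsWithStats(m)
for i in range(1,n):
    if st[i,4]>400:
        cs,_=cv2.findContours((l==i).astype(np.uint8),0,2); p=max(cs,key=cv2.contourArea); h=cv2.convexHull(p)[:,0]
        w=np.array([onz(c,u,v,z)[:2] for u,v in h])*1000; (x,y),r=cv2.minEnclosingCircle(w.astype(np.float32)); e=cv2.fitEllipse(p)[0]
        a=onz(c,*e,z); M=R.from_rotvec(s['tcp_rot']).as_matrix()
        print(st[i],'enc',np.round([x,y,r],1),'ell',a.round(4),'tool delta mm',(M.T@(np.array([a[0],a[1],s['tool_pos'][2]])-s['tool_pos'])*1000).round(1))
E
python3 cap.py yellow .175
python3 - <<'E'
from h import *
snap('wrist','w4.png')
E
```

```text
tool axis at z [320.5 267.3] [ 0.5839 -0.1172  0.4021] width 0.7993235263292519
[ 292  241   60   60 2736] enc [ 581.4 -117.6   19.1] ell [ 0.5815 -0.1176  0.175 ] tool delta mm [-2.3  0.7 -0. ]
[ 515  272  107   95 3849] enc [ 523.6 -272.7   39.8] ell [ 0.5251 -0.2727  0.175 ] tool delta mm [-35.5 162.3  -0.2]
```

View pics/w4.png

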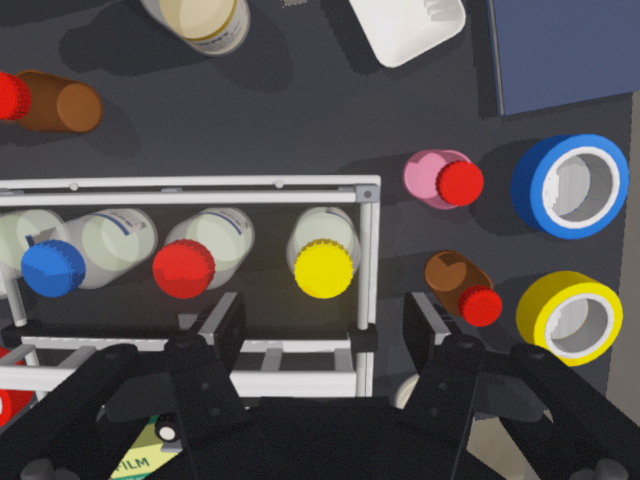

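The yellow cap is at (323,269), almost exactly on the tool axis (320,267). The blue cooler (569,187) and yellow cooler (569,318) are on the right. I descend astride the bottle and grip.

>>> drive_tool --increments '[{"delta_pos":[-2,0.5,25],"turn":0,"jaw":0.6},{"delta_pos":[0,0,25],"turn":0,"jaw":0.6},{"delta_pos":[0,0,25],"turn":0,"jaw":0.6},{"delta_pos":[0,0,20],"turn":0,"jaw":0.6},{"delta_pos":[0,0,10],"turn":0,"jaw":0.6},{"delta_pos":[0,0,8],"turn":0,"jaw":0.6},{"delta_pos":[0,0,0],"turn":0,"jaw":0.6}]'

```text
time: 6.83
tool_pos: [0.5806, -0.1164, 0.2876]
tcp_rot: [-3.133, 0.226, 0.003]
wrist_force: [-1.4, -0.6, -0.2]
width: 0.802
grip_force: 0.0
```

>>> drive_tool --increments '[{"delta_pos":[0,0,0],"turn":0,"jaw":0.1},{"delta_pos":[0,0,0],"turn":0,"jaw":0.1},{"delta_pos":[0,0,0],"turn":0,"jaw":0.1},{"delta_pos":[0,0,0],"turn":0,"jaw":0.1},{"delta_pos":[0,0,0],"turn":0,"jaw":0.1}]' --grip_force 40

```text
time: 7.25
tool_pos: [0.5822, -0.1174, 0.2905]
tcp_rot: [3.133, -0.228, 0.005]
wrist_force: [-0.9, 1.5, 5.4]
width: 0.586
grip_force: 42.2
```

>>> drive_tool --increments '[{"delta_pos":[0,0,-8],"turn":0,"jaw":0.1},{"delta_pos":[0,0,-18],"turn":0,"jaw":0.1},{"delta_pos":[0,0,-25],"turn":0,"jaw":0.1},{"delta_pos":[0,0,-25],"turn":0,"jaw":0.1},{"delta_pos":[0,0,-25],"turn":0,"jaw":0.1},{"delta_pos":[0,0,-14],"turn":0,"jaw":0.1},{"delta_pos":[0,0,0],"turn":0,"jaw":0.1}]'

```text
time: 7.83
tool_pos: [0.5824, -0.1177, 0.4085]
tcp_rot: [3.132, -0.228, 0.011]
wrist_force: [0.1, 0.2, -0.7]
width: 0.582
grip_force: 41.8
```

```bash
python3 go.py .426 -.373 .39; python3 cap.py yellow .285
```

```text
t 7.83 pos [ 0.5824 -0.1177  0.4085] yaw y -98.3 tilt 0.42 q [-0.24  0.11  1.78 -0.    1.25  1.47]
turn 0 delta before turn [-117.9  275.3   17.9] after turn [-117.9  275.3   17.9]
tool axis at z [318.8 376.4] [ 0.5818 -0.1175  0.406 ] width 0.5855300209852636
[ 512  270  105   95 4020] enc [ 590.6 -196.1   18.4] ell [ 0.5908 -0.1954  0.285 ] tool delta mm [20.1 75.8  0.1]
[ 265  324  124   79 7348] enc [ 579.6 -119.6   20.6] ell [ 0.585  -0.1205  0.285 ] tool delta mm [3.5 2.5 0. ]
```

```bash
cat > cool.py <<'E'
from h import *
import sys
c=snap('wrist'); im=c['pixels']; hsv=cv2.cvtColor(im,cv2.COLOR_RGB2HSV).astype(int); H,S,V=[hsv[:,:,i] for i in range(3)]
M=dict(blue=(abs(H-108)<14)&(S>130)&(V>60),red=((H<6)|(H>174))&(S>150)&(V>90),yellow=(abs(H-29)<6)&(S>150)&(V>100))
for a in sys.argv[1:]:
    col,x,y=a.split(','); e0=proj(c,np.array([float(x),float(y),.042]))
    n,l,st,ce=cv2.connectedComponentsWithStats(M[col].astype(np.uint8))
    for i in range(1,n):
        if st[i,4]>1200 and np.hypot(*(ce[i]-e0))<80:
            cs,hi=cv2.findContours((l==i).astype(np.uint8),cv2.RETR_CCOMP,cv2.CHAIN_APPROX_NONE)
            for k,p in enumerate(cs):
                if cv2.contourArea(p)>800:
                    w=np.array([onz(c,u,v,.042)[:2] for u,v in p[:,0]])*1000; (X,Y),r=cv2.minEnclosingCircle(w.astype(np.float32))
                    e,ax,_=cv2.fitEllipse(w.astype(np.float32)); print(col,st[i][:4],'hole' if hi[0][k][3]>=0 else 'outer','enc',np.round([X,Y,r],1),'ell',np.round(e,1),np.round(ax,1))
E
python3 cool.py yellow,.426,-.373 blue,.58,-.365
```

```text
yellow [513 269 106  96] outer enc [ 436.2 -368.3   66.3] ell [ 435.6 -369.4] [103.6 133.5]
yellow [513 269 106  96] hole enc [ 426.  -380.4   42.2] ell [ 426.  -380.3] [82.5 83.4]
blue [507 133 118 105] outer enc [ 583.6 -362.4   61.9] ell [ 582.9 -363.1] [102.8 124.3]
blue [507 133 118 105] hole enc [ 580.2 -373.    41.9] ell [ 580.2 -372.9] [82.4 82.7]
```

>>> drive_tool --increments '[{"delta_pos":[-18,30,0],"turn":0,"jaw":0.1},{"delta_pos":[-18,30,0],"turn":0,"jaw":0.1},{"delta_pos":[-18,30,0],"turn":0,"jaw":0.1},{"delta_pos":[-18,30,0],"turn":0,"jaw":0.1},{"delta_pos":[-18,30,0],"turn":0,"jaw":0.1},{"delta_pos":[-18,30,0],"turn":0,"jaw":0.1},{"delta_pos":[0,0,0],"turn":0,"jaw":0.1},{"delta_pos":[0,0,0],"turn":0,"jaw":0.1}]'

```text
time: 8.6
tool_pos: [0.4467, -0.2807, 0.4013]
tcp_rot: [-3.131, 0.234, 0.005]
wrist_force: [0.4, 0.9, -0.6]
width: 0.585
grip_force: 42.1
```

```bash
python3 cool.py yellow,.426,-.379 blue,.58,-.37;  python3 go.py .426 -.379 .39
```

```text
yellow [369 169 109 106] outer enc [ 429.9 -376.9   55.3] ell [ 429.4 -377.5] [101.9 109.5]
yellow [369 169 109 106] hole enc [ 427.1 -379.6   41.8] ell [ 427.2 -379.6] [82.  82.4]
blue [343   0 120 121] outer enc [ 579.2 -370.3   54.4] ell [ 578.5 -370.4] [100.4 107.2]
blue [343   0 120 121] hole enc [ 581.1 -372.4   41.7] ell [ 581.3 -372.4] [81.9 82.1]
t 8.65 pos [ 0.4476 -0.2799  0.4016] yaw y -98.4 tilt 0.2 q [-0.61 -0.01  1.92  0.    1.24  1.11]
turn 0 delta before turn [ -6.7 101.2  11.5] after turn [ -6.7 101.2  11.5]
```

>>> drive_tool --increments '[{"delta_pos":[-2,34,0],"turn":0,"jaw":0.1},{"delta_pos":[-2,34,0],"turn":0,"jaw":0.1},{"delta_pos":[-2,33,0],"turn":0,"jaw":0.1},{"delta_pos":[0,0,20],"turn":0,"jaw":0.1},{"delta_pos":[0,0,40],"turn":0,"jaw":0.1},{"delta_pos":[0,0,40],"turn":0,"jaw":0.1},{"delta_pos":[0,0,20],"turn":0,"jaw":0.1},{"delta_pos":[0,0,0],"turn":0,"jaw":0.1}]'

```text
time: 9.32
tool_pos: [0.4263, -0.3753, 0.276]
tcp_rot: [-3.124, 0.225, 0.016]
wrist_force: [-1.1, 1.3, -1.6]
width: 0.584
grip_force: 42.3
```

```bash
python3 go.py .427 -.379 .222
python3 - <<'E'
from h import *
snap('wrist','w5.png')
E
```

```text
t 9.32 pos [ 0.4263 -0.3753  0.276 ] yaw y -98.2 tilt 0.8 q [-0.77  0.18  1.95  0.    1.02  0.95]
turn 0 delta before turn [ 1.8  4.  54. ] after turn [ 1.8  4.  54. ]
```

View pics/w5.png

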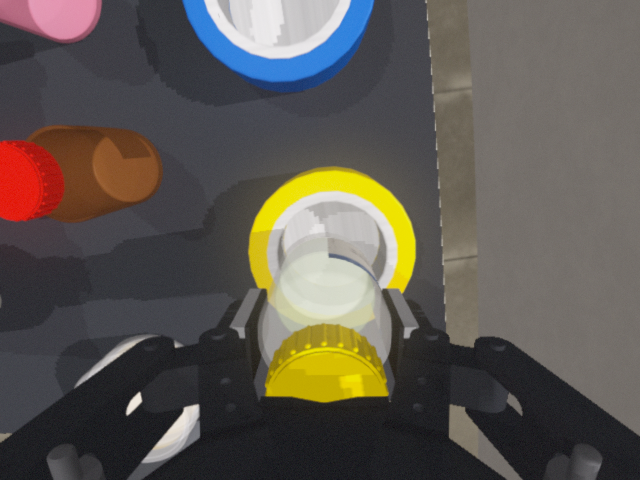

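The yellow bottle hangs over its cooler: ring centre about (332,245), bottle base about (327,290), and the sides are centred. I lower it in.

>>> drive_tool --increments '[{"delta_pos":[1.5,3.5,0],"turn":0,"jaw":0.1},{"delta_pos":[0,0,15],"turn":0,"jaw":0.1},{"delta_pos":[0,0,15],"turn":0,"jaw":0.1},{"delta_pos":[0,0,10],"turn":0,"jaw":0.1},{"delta_pos":[0,0,5],"turn":0,"jaw":0.1},{"delta_pos":[0,0,3],"turn":0,"jaw":0.1},{"delta_pos":[0,0,0],"turn":0,"jaw":0.1},{"delta_pos":[0,0,0],"turn":0,"jaw":0.1}]'

```text
time: 10.03
tool_pos: [0.4293, -0.3828, 0.2366]
tcp_rot: [3.132, -0.228, 0.002]
wrist_force: [0.9, 0.6, -1.3]
width: 0.585
grip_force: 42.3
```

```bash
python3 go.py .427 -.379 .222; python3 -c "
from h import *
print(bot.read_state()['wrist_force'])"
```

```text
t 10.03 pos [ 0.4293 -0.3828  0.2366] yaw y -98.3 tilt 0.08 q [-0.77  0.24  1.97 -0.    0.93  0.94]
turn 0 delta before turn [-2.8 -3.5 14.6] after turn [-2.8 -3.5 14.6]
[ 0.90096068  0.64464852 -1.25885242]
```

>>> drive_tool --increments '[{"delta_pos":[-2.5,-3.5,4],"turn":0,"jaw":0.1},{"delta_pos":[0,0,4],"turn":0,"jaw":0.1},{"delta_pos":[0,0,3],"turn":0,"jaw":0.1},{"delta_pos":[0,0,2],"turn":0,"jaw":0.1},{"delta_pos":[0,0,0],"turn":0,"jaw":0.1},{"delta_pos":[0,0,0],"turn":0,"jaw":0.1},{"delta_pos":[0,0,0],"turn":0,"jaw":0.1}]'

```text
time: 10.62
tool_pos: [0.4269, -0.3787, 0.2226]
tcp_rot: [3.133, -0.228, -0.0]
wrist_force: [1.0, 0.2, -1.5]
width: 0.587
grip_force: 42.4
```

>>> drive_tool --increments '[{"delta_pos":[0,0,1],"turn":0,"jaw":0.1},{"delta_pos":[0,0,1],"turn":0,"jaw":0.1},{"delta_pos":[0,0,0],"turn":0,"jaw":0.1},{"delta_pos":[0,0,0],"turn":0,"jaw":0.1}]'

```text
time: 10.95
tool_pos: [0.4271, -0.3788, 0.2225]
tcp_rot: [-3.133, 0.228, -0.0]
wrist_force: [-2.9, 4.2, 10.9]
width: 0.589
grip_force: 43.5
```

>>> drive_tool --increments '[{"delta_pos":[0,0,-1.5],"turn":0,"jaw":0.1},{"delta_pos":[0,0,0],"turn":0,"jaw":0.6},{"delta_pos":[0,0,0],"turn":0,"jaw":0.6},{"delta_pos":[0,0,-10],"turn":0,"jaw":0.6},{"delta_pos":[0,0,-30],"turn":0,"jaw":0.6},{"delta_pos":[0,0,-40],"turn":0,"jaw":0.6},{"delta_pos":[0,0,-40],"turn":0,"jaw":0.6},{"delta_pos":[0,0,-40],"turn":0,"jaw":0.6}]'

```text
time: 11.62
tool_pos: [0.4266, -0.3784, 0.384]
tcp_rot: [-3.133, 0.228, 0.001]
wrist_force: [1.0, -0.4, 0.1]
width: 0.801
grip_force: 0.0
```

```bash
python3 go.py .607 .0535 .40 81.7; python3 cap.py yellow .107
```

```text
t 11.62 pos [ 0.4266 -0.3784  0.384 ] yaw y -98.3 tilt 0.04 q [-0.77  0.08  1.86 -0.    1.21  0.95]
turn -0.0 delta before turn [ 116.  -453.5  -15.9] after turn [ 116.1 -453.4  -15.9]
tool axis at z [324.4 240.3] [ 0.4287 -0.3803  0.3945] width 0.8009977101322079
[ 267  165  114  114 5715] enc [ 440.7 -381.7   42.5] ell [ 0.4423 -0.3818  0.107 ] tool delta mm [13.7 -0.6  0.2]
```

>>> drive_tool --increments '[{"delta_pos":[10,-38,-1],"turn":0,"jaw":0.6},{"delta_pos":[10,-38,-1],"turn":0,"jaw":0.6},{"delta_pos":[10,-38,-1],"turn":0,"jaw":0.6},{"delta_pos":[10,-38,-1],"turn":0,"jaw":0.6},{"delta_pos":[10,-38,-1],"turn":0,"jaw":0.6},{"delta_pos":[10,-38,-1],"turn":0,"jaw":0.6},{"delta_pos":[10,-38,-1],"turn":0,"jaw":0.6},{"delta_pos":[10,-38,-1],"turn":0,"jaw":0.6}]'

```text
time: 12.33
tool_pos: [0.5504, -0.0876, 0.3908]
tcp_rot: [3.133, -0.228, 0.001]
wrist_force: [0.8, -0.4, 0.9]
width: 0.797
grip_force: 0.0
```

>>> drive_tool --increments '[{"delta_pos":[9,-38,0],"turn":0,"jaw":0.6},{"delta_pos":[9,-38,0],"turn":0,"jaw":0.6},{"delta_pos":[9,-38,0],"turn":0,"jaw":0.6},{"delta_pos":[9,-36,0],"turn":0,"jaw":0.6},{"delta_pos":[0,0,0],"turn":0,"jaw":0.6},{"delta_pos":[0,0,0],"turn":0,"jaw":0.6},{"delta_pos":[0,0,0],"turn":0,"jaw":0.6}]'

```text
time: 12.92
tool_pos: [0.6072, 0.0538, 0.3901]
tcp_rot: [3.133, -0.226, -0.001]
wrist_force: [1.0, -0.3, -0.3]
width: 0.802
grip_force: 0.0
```

```bash
python3 cap.py blue .175;python3 go.py .607 .0535 .289 81.7
```

```text
tool axis at z [322.4 272.3] [0.6071 0.0531 0.3901] width 0.7993314362442929
[   0  123  104  144 6215] enc [667.  204.5  49.4] ell [0.6734 0.2046 0.175 ] tool delta mm [ 4.360e+01 -1.595e+02 -1.000e-01]
[ 294  242   62   63 3059] enc [605.8  52.1  19. ] ell [0.6061 0.0519 0.175 ] tool delta mm [-0.8  1.3  0. ]
[   0  307   63   77 2605] enc [582.8 244.6  28.4] ell [0.5838 0.2441 0.175 ] tool delta mm [-5.080e+01 -1.856e+02 -1.000e-01]
t 12.97 pos [0.6071 0.0531 0.3901] yaw y -98.3 tilt 0.04 q [ 0.05  0.15  1.77 -0.    1.22  1.76]
turn -0.001 delta before turn [-1.000e-01 -5.000e-01  1.011e+02] after turn [-1.000e-01 -5.000e-01  1.011e+02]
```

>>> drive_tool --increments '[{"delta_pos":[-1,1,25],"turn":0,"jaw":0.6},{"delta_pos":[0,0,25],"turn":0,"jaw":0.6},{"delta_pos":[0,0,25],"turn":0,"jaw":0.6},{"delta_pos":[0,0,15],"turn":0,"jaw":0.6},{"delta_pos":[0,0,9],"turn":0,"jaw":0.6},{"delta_pos":[0,0,0],"turn":0,"jaw":0.6},{"delta_pos":[0,0,0],"turn":0,"jaw":0.6}]'

```text
time: 13.55
tool_pos: [0.6062, 0.0519, 0.2914]
tcp_rot: [3.133, -0.23, -0.0]
wrist_force: [0.9, 0.2, 0.4]
width: 0.799
grip_force: 0.0
```

>>> drive_tool --increments '[{"delta_pos":[0,0,0],"turn":0,"jaw":0.1},{"delta_pos":[0,0,0],"turn":0,"jaw":0.1},{"delta_pos":[0,0,0],"turn":0,"jaw":0.1},{"delta_pos":[0,0,0],"turn":0,"jaw":0.1},{"delta_pos":[0,0,0],"turn":0,"jaw":0.1}]'

```text
time: 13.97
tool_pos: [0.6072, 0.0529, 0.2934]
tcp_rot: [3.133, -0.227, 0.006]
wrist_force: [-1.0, -1.4, 6.6]
width: 0.591
grip_force: 42.5
```

>>> drive_tool --increments '[{"delta_pos":[0,0,-8],"turn":0,"jaw":0.1},{"delta_pos":[0,0,-20],"turn":0,"jaw":0.1},{"delta_pos":[0,0,-28],"turn":0,"jaw":0.1},{"delta_pos":[0,0,-28],"turn":0,"jaw":0.1},{"delta_pos":[0,0,-24],"turn":0,"jaw":0.1},{"delta_pos":[0,0,-10],"turn":0,"jaw":0.1},{"delta_pos":[0,0,0],"turn":0,"jaw":0.1}]'

```text
time: 14.55
tool_pos: [0.607, 0.0531, 0.4128]
tcp_rot: [-3.132, 0.228, -0.009]
wrist_force: [0.9, -0.7, -1.4]
width: 0.591
grip_force: 42.2
```

```bash
python3 go.py .581 -.372 .41 81.7; python3 -c "
from h import *
snap('wrist','w6.png')"
```

```text
t 14.55 pos [0.607  0.0531 0.4128] yaw y -98.3 tilt 0.34 q [0.05 0.13 1.74 0.   1.26 1.76]
turn -0.0 delta before turn [ 35.7 424.4   2.4] after turn [ 35.6 424.4   2.4]
```

View pics/w6.png

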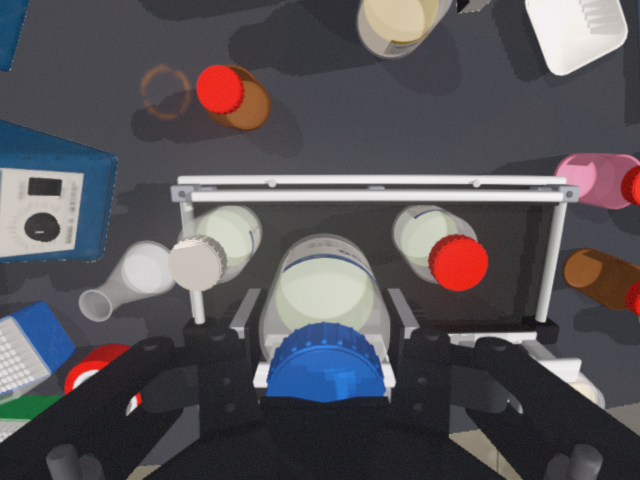

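The blue bottle is held upright at (325,300). White (197,262) and red (457,262) stand undisturbed. I carry it to the blue cooler.

>>> drive_tool --increments '[{"delta_pos":[3,25,0],"turn":0,"jaw":0.1},{"delta_pos":[3,37,0],"turn":0,"jaw":0.1},{"delta_pos":[3,37,0],"turn":0,"jaw":0.1},{"delta_pos":[3,37,0],"turn":0,"jaw":0.1},{"delta_pos":[3,37,0],"turn":0,"jaw":0.1},{"delta_pos":[3,37,0],"turn":0,"jaw":0.1},{"delta_pos":[3,37,0],"turn":0,"jaw":0.1},{"delta_pos":[3,37,0],"turn":0,"jaw":0.1}]'

```text
time: 15.27
tool_pos: [0.5877, -0.2329, 0.4057]
tcp_rot: [-3.131, 0.228, 0.008]
wrist_force: [1.2, -0.5, -1.8]
width: 0.586
grip_force: 42.3
```

>>> drive_tool --increments '[{"delta_pos":[3,37,0],"turn":0,"jaw":0.1},{"delta_pos":[3,37,0],"turn":0,"jaw":0.1},{"delta_pos":[3,37,0],"turn":0,"jaw":0.1},{"delta_pos":[2,29,0],"turn":0,"jaw":0.1},{"delta_pos":[0,0,0],"turn":0,"jaw":0.1},{"delta_pos":[0,0,0],"turn":0,"jaw":0.1},{"delta_pos":[0,0,0],"turn":0,"jaw":0.1}]'

```text
time: 15.85
tool_pos: [0.579, -0.3713, 0.4062]
tcp_rot: [-3.13, 0.229, 0.006]
wrist_force: [-0.1, 0.5, -1.7]
width: 0.588
grip_force: 42.4
```

```bash
python3 go.py .581 -.372 .26 81.7
```

```text
t 15.85 pos [ 0.579  -0.3713  0.4062] yaw y -98.4 tilt 0.28 q [-0.61  0.29  1.57  0.    1.29  1.11]
turn -0.001 delta before turn [  2.7   0.9 146.2] after turn [  2.7   0.9 146.2]
```

>>> drive_tool --increments '[{"delta_pos":[1.5,0,20],"turn":0,"jaw":0.1},{"delta_pos":[0,0,40],"turn":0,"jaw":0.1},{"delta_pos":[0,0,40],"turn":0,"jaw":0.1},{"delta_pos":[0,0,20],"turn":0,"jaw":0.1},{"delta_pos":[0,0,0],"turn":0,"jaw":0.1},{"delta_pos":[0,0,0],"turn":0,"jaw":0.1},{"delta_pos":[0,0,0],"turn":0,"jaw":0.1},{"delta_pos":[0,0,0],"turn":0,"jaw":0.1}]'

```text
time: 16.52
tool_pos: [0.5824, -0.372, 0.2925]
tcp_rot: [3.131, -0.226, 0.007]
wrist_force: [1.0, -0.5, -0.7]
width: 0.587
grip_force: 42.4
```

```bash
python3 go.py .581 -.372 .226 81.7; python3 -c "
from h import *
snap('wrist','w7.png')"
```

```text
t 16.52 pos [ 0.5824 -0.372   0.2925] yaw y -98.3 tilt 0.3 q [-0.6   0.37  1.67  0.    1.09  1.11]
turn 0.001 delta before turn [-1.7  0.  66.5] after turn [-1.7  0.  66.5]
```

View pics/w7.png

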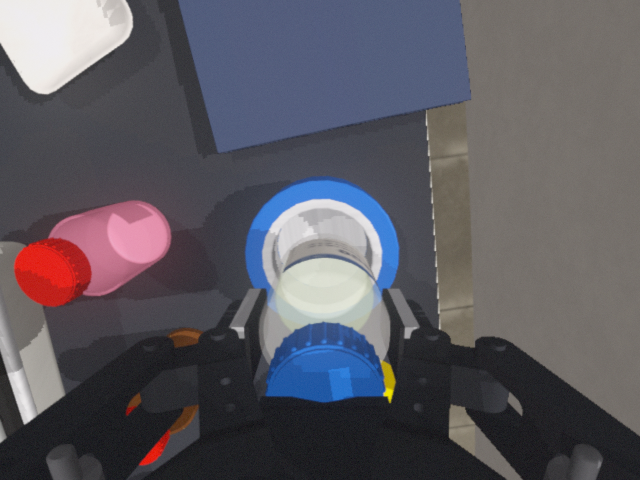

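The blue bottle is centred over its cooler, with the ring centre about (323,245) and the bottle axis about (325,290). I lower it.

>>> drive_tool --increments '[{"delta_pos":[-1,0,15],"turn":0,"jaw":0.1},{"delta_pos":[0,0,20],"turn":0,"jaw":0.1},{"delta_pos":[0,0,15],"turn":0,"jaw":0.1},{"delta_pos":[0,0,8],"turn":0,"jaw":0.1},{"delta_pos":[0,0,3],"turn":0,"jaw":0.1},{"delta_pos":[0,0,2],"turn":0,"jaw":0.1},{"delta_pos":[0,0,0],"turn":0,"jaw":0.1},{"delta_pos":[0,0,0],"turn":0,"jaw":0.1}]'

```text
time: 17.23
tool_pos: [0.5805, -0.3721, 0.2272]
tcp_rot: [3.133, -0.228, 0.002]
wrist_force: [-0.4, 0.3, -2.6]
width: 0.583
grip_force: 42.4
```

>>> drive_tool --increments '[{"delta_pos":[0,0,1.5],"turn":0,"jaw":0.1},{"delta_pos":[0,0,1.5],"turn":0,"jaw":0.1},{"delta_pos":[0,0,0],"turn":0,"jaw":0.1},{"delta_pos":[0,0,0],"turn":0,"jaw":0.1}]'

```text
time: 17.57
tool_pos: [0.5807, -0.3722, 0.2254]
tcp_rot: [3.132, -0.228, 0.004]
wrist_force: [-1.3, 0.8, 6.0]
width: 0.588
grip_force: 43.1
```

Contact. I release and rise, then go over red.

>>> drive_tool --increments '[{"delta_pos":[0,0,-1],"turn":0,"jaw":0.1},{"delta_pos":[0,0,0],"turn":0,"jaw":0.6},{"delta_pos":[0,0,0],"turn":0,"jaw":0.6},{"delta_pos":[0,0,-10],"turn":0,"jaw":0.6},{"delta_pos":[0,0,-30],"turn":0,"jaw":0.6},{"delta_pos":[0,0,-40],"turn":0,"jaw":0.6},{"delta_pos":[0,0,-40],"turn":0,"jaw":0.6},{"delta_pos":[0,0,-40],"turn":0,"jaw":0.6}]'

```text
time: 18.23
tool_pos: [0.5797, -0.3716, 0.386]
tcp_rot: [-3.133, 0.228, 0.001]
wrist_force: [0.7, -0.6, -0.0]
width: 0.802
grip_force: 0.0
```

```bash
python3 go.py .594 -.034 .39 81.7
```

```text
t 18.23 pos [ 0.5797 -0.3716  0.386 ] yaw y -98.3 tilt 0.04 q [-0.61  0.3   1.59  0.    1.25  1.11]
turn -0.0 delta before turn [ -34.7 -336.1   -3.9] after turn [ -34.6 -336.1   -3.9]
```

>>> drive_tool --increments '[{"delta_pos":[-4,-38,0],"turn":0,"jaw":0.6},{"delta_pos":[-4,-38,0],"turn":0,"jaw":0.6},{"delta_pos":[-4,-38,0],"turn":0,"jaw":0.6},{"delta_pos":[-4,-38,0],"turn":0,"jaw":0.6},{"delta_pos":[-4,-38,0],"turn":0,"jaw":0.6},{"delta_pos":[-4,-38,0],"turn":0,"jaw":0.6},{"delta_pos":[-4,-38,0],"turn":0,"jaw":0.6},{"delta_pos":[-4,-38,0],"turn":0,"jaw":0.6}]'

```text
time: 18.9
tool_pos: [0.592, -0.0646, 0.385]
tcp_rot: [3.133, -0.228, 0.002]
wrist_force: [-0.4, 0.1, -0.7]
width: 0.8
grip_force: 0.0
```

>>> drive_tool --increments '[{"delta_pos":[-3,-32,0],"turn":0,"jaw":0.6},{"delta_pos":[0,0,0],"turn":0,"jaw":0.6},{"delta_pos":[0,0,0],"turn":0,"jaw":0.6},{"delta_pos":[0,0,0],"turn":0,"jaw":0.6}]'

```text
time: 19.23
tool_pos: [0.594, -0.0343, 0.3847]
tcp_rot: [3.133, -0.226, 0.001]
wrist_force: [-0.5, -0.0, 0.1]
width: 0.799
grip_force: 0.0
```

```bash
python3 cap.py red .175;python3 go.py .594 -.034 .291 81.7
```

```text
tool axis at z [322.3 275.9] [ 0.594  -0.035   0.3845] width 0.7997609849389141
[  59   56   57   55 2418] enc [710.8  66.3  14.9] ell [0.7111 0.0662 0.175 ] tool delta mm [ 101.1 -117.1   -0. ]
[ 546  161   53   48 2020] enc [ 625.8 -174.4   15. ] ell [ 0.626  -0.1745  0.175 ] tool delta mm [5.180e+01 1.334e+02 1.000e-01]
[ 287  244   65   65 3238] enc [593.7 -33.6  19.2] ell [ 0.594  -0.0331  0.175 ] tool delta mm [-0.3 -1.9 -0. ]
[ 557  290   48   43 1555] enc [ 548.6 -183.3   16.1] ell [ 0.5494 -0.1836  0.175 ] tool delta mm [-2.260e+01  1.535e+02  1.000e-01]
[   0  352   72   44 1684] enc [552.3 158.2  26.8] ell [0.5557 0.1555 0.175 ] tool delta mm [-6.560e+01 -1.829e+02 -1.000e-01]
t 19.28 pos [ 0.594  -0.035   0.3845] yaw y -98.3 tilt 0.04 q [-0.1   0.13  1.8  -0.    1.21  1.62]
turn -0.001 delta before turn [-0.2 -1.  93.5] after turn [-0.2 -1.  93.5]
```

The red cap inside the clamp row is at pixel (319,276), on the tool axis. The pink one (572,185), the brown ones (87,83) and (581,311), and the cooler (36,374) are elsewhere.

>>> drive_tool --increments '[{"delta_pos":[0,-1.5,25],"turn":0,"jaw":0.6},{"delta_pos":[0,0,25],"turn":0,"jaw":0.6},{"delta_pos":[0,0,22],"turn":0,"jaw":0.6},{"delta_pos":[0,0,15],"turn":0,"jaw":0.6},{"delta_pos":[0,0,6],"turn":0,"jaw":0.6},{"delta_pos":[0,0,0],"turn":0,"jaw":0.6},{"delta_pos":[0,0,0],"turn":0,"jaw":0.6}]'

```text
time: 19.87
tool_pos: [0.5945, -0.0338, 0.2915]
tcp_rot: [3.133, -0.23, 0.0]
wrist_force: [-0.9, -0.2, 0.8]
width: 0.798
grip_force: 0.0
```

>>> drive_tool --increments '[{"delta_pos":[0,0,0],"turn":0,"jaw":0.1},{"delta_pos":[0,0,0],"turn":0,"jaw":0.1},{"delta_pos":[0,0,0],"turn":0,"jaw":0.1},{"delta_pos":[0,0,0],"turn":0,"jaw":0.1},{"delta_pos":[0,0,0],"turn":0,"jaw":0.1}]'

```text
time: 20.28
tool_pos: [0.5951, -0.0329, 0.2932]
tcp_rot: [3.133, -0.227, 0.006]
wrist_force: [0.5, -0.8, 5.4]
width: 0.588
grip_force: 42.5
```

>>> drive_tool --increments '[{"delta_pos":[0,0,-8],"turn":0,"jaw":0.1},{"delta_pos":[0,0,-20],"turn":0,"jaw":0.1},{"delta_pos":[0,0,-28],"turn":0,"jaw":0.1},{"delta_pos":[0,0,-28],"turn":0,"jaw":0.1},{"delta_pos":[0,0,-24],"turn":0,"jaw":0.1},{"delta_pos":[0,0,-12],"turn":0,"jaw":0.1},{"delta_pos":[0,0,0],"turn":0,"jaw":0.1}]'

```text
time: 20.87
tool_pos: [0.595, -0.0327, 0.4151]
tcp_rot: [3.133, -0.228, 0.01]
wrist_force: [1.1, -0.3, -1.6]
width: 0.584
grip_force: 42.2
```

```bash
python3 go.py .433 .24 .412 81.7; python3 go.py .433 .24 .412 111.7
```

```text
t 20.87 pos [ 0.595  -0.0327  0.4151] yaw y -98.3 tilt 0.36 q [-0.1   0.11  1.77  0.    1.26  1.62]
turn -0.0 delta before turn [-199.8 -246.4    1.9] after turn [-199.7 -246.4    1.9]
t 20.87 pos [ 0.595  -0.0327  0.4151] yaw y -98.3 tilt 0.36 q [-0.1   0.11  1.77  0.    1.26  1.62]
turn -0.524 delta before turn [-199.8 -246.4    1.9] after turn [ -49.8 -313.3    1.9]
```

>>> drive_tool --increments '[{"delta_pos":[0,0,0],"turn":-0.12,"jaw":0.1},{"delta_pos":[0,0,0],"turn":-0.12,"jaw":0.1},{"delta_pos":[0,0,0],"turn":-0.12,"jaw":0.1},{"delta_pos":[-10,-30,0],"turn":0,"jaw":0.1},{"delta_pos":[-13,-37,0],"turn":0,"jaw":0.1},{"delta_pos":[-13,-37,0],"turn":0,"jaw":0.1},{"delta_pos":[-13,-37,0],"turn":0,"jaw":0.1},{"delta_pos":[-13,-37,0],"turn":0,"jaw":0.1}]'

```text
time: 21.53
tool_pos: [0.4938, 0.1289, 0.4085]
tcp_rot: [3.123, 0.335, -0.007]
wrist_force: [0.9, 1.1, -1.3]
width: 0.586
grip_force: 42.3
```

>>> drive_tool --increments '[{"delta_pos":[-13,-37,0],"turn":0,"jaw":0.1},{"delta_pos":[-13,-37,0],"turn":0,"jaw":0.1},{"delta_pos":[-12,-37,0],"turn":0,"jaw":0.1},{"delta_pos":[0,-10,0],"turn":0,"jaw":0.1},{"delta_pos":[0,0,0],"turn":0,"jaw":0.1},{"delta_pos":[0,0,0],"turn":0,"jaw":0.1},{"delta_pos":[0,0,0],"turn":0,"jaw":0.1}]'

```text
time: 22.12
tool_pos: [0.433, 0.2374, 0.41]
tcp_rot: [3.122, 0.336, -0.003]
wrist_force: [-0.2, -0.1, -2.4]
width: 0.589
grip_force: 42.6
```

```bash
python3 cool.py red,.43,.352;  python3 go.py .43 .352 .41
```

```text
red [161 143 109 105] outer enc [431.9 344.7  55. ] ell [432.2 345.5] [101.8 108.5]
red [161 143 109 105] hole enc [430.2 348.1  41.9] ell [430.3 348.1] [82.4 82.7]
t 22.17 pos [0.4332 0.2371 0.4103] yaw y -77.8 tilt 0.1 q [ 0.45 -0.09  1.97 -0.    1.26  1.81]
turn 0 delta before turn [ 2.12e+01 -1.13e+02  1.00e-01] after turn [ 2.12e+01 -1.13e+02  1.00e-01]
```

>>> drive_tool --increments '[{"delta_pos":[7,-36,0],"turn":0,"jaw":0.1},{"delta_pos":[7,-36,0],"turn":0,"jaw":0.1},{"delta_pos":[6,-37,0],"turn":0,"jaw":0.1},{"delta_pos":[0,0,20],"turn":0,"jaw":0.1},{"delta_pos":[0,0,40],"turn":0,"jaw":0.1},{"delta_pos":[0,0,40],"turn":0,"jaw":0.1},{"delta_pos":[0,0,20],"turn":0,"jaw":0.1},{"delta_pos":[0,0,0],"turn":0,"jaw":0.1}]'

```text
time: 22.83
tool_pos: [0.4275, 0.3458, 0.2844]
tcp_rot: [3.117, 0.333, -0.017]
wrist_force: [-1.8, -0.2, -2.0]
width: 0.588
grip_force: 42.9
```

>>> drive_tool --increments '[{"delta_pos":[0,0,0],"turn":0,"jaw":0.1},{"delta_pos":[0,0,0],"turn":0,"jaw":0.1},{"delta_pos":[0,0,0],"turn":0,"jaw":0.1}]'

```text
time: 23.08
tool_pos: [0.4307, 0.3492, 0.294]
tcp_rot: [-3.121, -0.335, -0.007]
wrist_force: [-0.0, -1.0, -1.4]
width: 0.588
grip_force: 43.0
```

```bash
python3 go.py .430 .348 .226; python3 -c "
from h import *
snap('wrist','w8.png')"
```

```text
t 23.08 pos [0.4307 0.3492 0.294 ] yaw y -77.8 tilt 0.29 q [ 0.64  0.13  1.98 -0.    1.03  1.99]
turn 0 delta before turn [-1.3  1.1 68. ] after turn [-1.3  1.1 68. ]
```

View pics/w8.png

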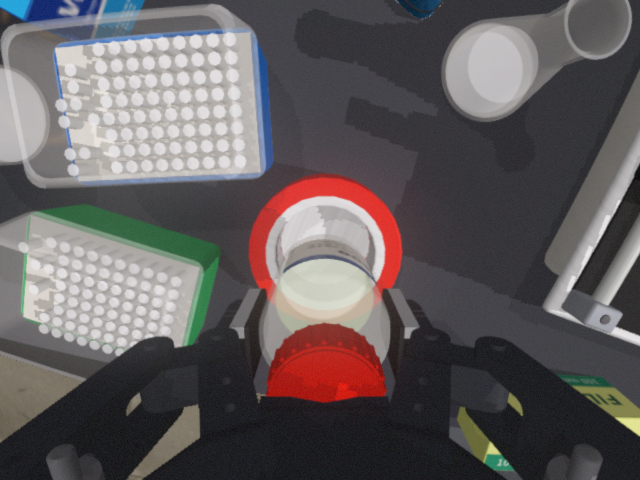

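The red bottle is centred over its cooler, with the ring centre about (325,250) and the bottle axis about (326,290). I lower it.

>>> drive_tool --increments '[{"delta_pos":[-1,0.5,15],"turn":0,"jaw":0.1},{"delta_pos":[0,0,20],"turn":0,"jaw":0.1},{"delta_pos":[0,0,15],"turn":0,"jaw":0.1},{"delta_pos":[0,0,9],"turn":0,"jaw":0.1},{"delta_pos":[0,0,4],"turn":0,"jaw":0.1},{"delta_pos":[0,0,3],"turn":0,"jaw":0.1},{"delta_pos":[0,0,0],"turn":0,"jaw":0.1},{"delta_pos":[0,0,0],"turn":0,"jaw":0.1}]'

```text
time: 23.8
tool_pos: [0.4287, 0.3485, 0.2262]
tcp_rot: [-3.123, -0.337, -0.002]
wrist_force: [0.1, 0.6, -3.4]
width: 0.589
grip_force: 42.9
```

>>> drive_tool --increments '[{"delta_pos":[0,0,1.5],"turn":0,"jaw":0.1},{"delta_pos":[0,0,1],"turn":0,"jaw":0.1},{"delta_pos":[0,0,0],"turn":0,"jaw":0.1},{"delta_pos":[0,0,0],"turn":0,"jaw":0.1}]'

```text
time: 24.13
tool_pos: [0.4291, 0.3487, 0.2252]
tcp_rot: [-3.122, -0.337, -0.004]
wrist_force: [-1.5, -1.9, 7.9]
width: 0.59
grip_force: 44.0
```

>>> drive_tool --increments '[{"delta_pos":[0,0,-1.5],"turn":0,"jaw":0.1},{"delta_pos":[0,0,0],"turn":0,"jaw":0.45},{"delta_pos":[0,0,0],"turn":0,"jaw":0.45},{"delta_pos":[0,0,-10],"turn":0,"jaw":0.45},{"delta_pos":[0,0,-30],"turn":0,"jaw":0.45},{"delta_pos":[0,0,-40],"turn":0,"jaw":0},{"delta_pos":[0,0,-40],"turn":0,"jaw":-0.5},{"delta_pos":[0,0,-30],"turn":0,"jaw":-1}]'

```text
time: 24.8
tool_pos: [0.4285, 0.3484, 0.3783]
tcp_rot: [-3.122, -0.337, -0.005]
wrist_force: [0.2, 1.5, 1.0]
width: 0.302
grip_force: 0.0
```

>>> drive_tool --increments '[{"delta_pos":[0,0,0],"turn":0,"jaw":-1},{"delta_pos":[0,0,0],"turn":0,"jaw":-1},{"delta_pos":[0,0,0],"turn":0,"jaw":-1}]'

```text
time: 25.05
tool_pos: [0.428, 0.3479, 0.3742]
tcp_rot: [3.123, 0.337, -0.0]
wrist_force: [-0.6, -0.8, -0.6]
width: 0.003
grip_force: 0.0
```

```bash
python3 - <<'E'
from h import *
c=snap('top'); im=c['pixels']; hsv=cv2.cvtColor(im,cv2.COLOR_RGB2HSV).astype(int); H,S,V=[hsv[:,:,i] for i in range(3)]
for n,p in dict(red=(.43,.348),blue=(.581,-.372),yellow=(.427,-.379)).items(): print(n,proj(c,np.array([*p,.110])).round(1))
a=[cv2.resize(im[y-40:y+40,x-40:x+40,::-1],(260,260),interpolation=cv2.INTER_CUBIC) for x,y in((161,300),(455,236),(461,295))]
b=cv2.resize(im[195:320,210:385,::-1],(780,300))
cv2.imwrite('pics/t2.png',np.vstack([np.hstack(a),b]))
E
python3 go.py .45 .03 .41 81.7
```

```text
red [151.1 304.9]
blue [465.4 229.1]
yellow [473.4 296.5]
t 25.1 pos [0.4277 0.3477 0.3729] yaw y -77.7 tilt 0.13 q [0.64 0.05 1.91 0.   1.18 1.99]
turn 0.36 delta before turn [-46.  315.2 -36.7] after turn [ 67.9 311.2 -36.7]
```

View pics/t2.png

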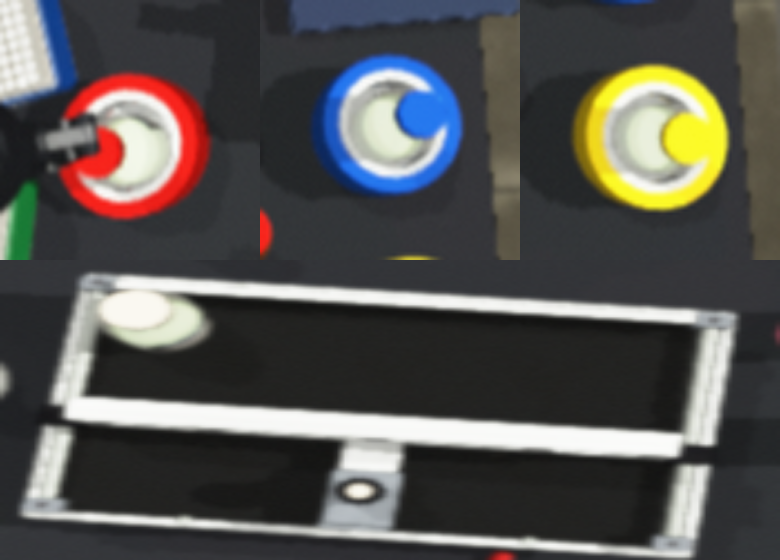

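All three coloured bottles stand in their coolers (the caps lean only by parallax, as projected). White is still in place at its corner, and the bar is back. Next I go in front of the push plate with shut fingers.

```bash
python3 go.py .3945 .039 .39 81.7
```

```text
t 25.1 pos [0.4277 0.3477 0.3729] yaw y -77.7 tilt 0.13 q [0.64 0.05 1.91 0.   1.18 1.99]
turn 0.36 delta before turn [-98.3 294.6 -16.6] after turn [ 11.7 310.3 -16.6]
```

>>> drive_tool --increments '[{"delta_pos":[0,0,-12],"turn":0.12,"jaw":-1},{"delta_pos":[0,0,0],"turn":0.12,"jaw":-1},{"delta_pos":[0,0,0],"turn":0.12,"jaw":-1},{"delta_pos":[0,30,0],"turn":0,"jaw":-1},{"delta_pos":[0,30,0],"turn":0,"jaw":-1},{"delta_pos":[0,30,0],"turn":0,"jaw":-1},{"delta_pos":[0,30,0],"turn":0,"jaw":-1},{"delta_pos":[0,30,0],"turn":0,"jaw":-1}]'

```text
time: 25.77
tool_pos: [0.4054, 0.1983, 0.3836]
tcp_rot: [3.131, -0.227, -0.007]
wrist_force: [0.6, -0.7, -0.7]
width: -0.001
grip_force: 0.0
```

```bash
python3 go.py .3945 .039 .39 81.7
```

```text
t 25.77 pos [0.4054 0.1983 0.3836] yaw y -98.3 tilt 0.28 q [ 0.4  -0.15  2.08 -0.    1.22  2.12]
turn 0.0 delta before turn [ 12.1 159.2  -6. ] after turn [ 12.2 159.2  -6. ]
```

>>> drive_tool --increments '[{"delta_pos":[2,30,0],"turn":0,"jaw":-1},{"delta_pos":[2,32,0],"turn":0,"jaw":-1},{"delta_pos":[2,32,0],"turn":0,"jaw":-1},{"delta_pos":[3,32,0],"turn":0,"jaw":-1},{"delta_pos":[3,31,0],"turn":0,"jaw":-1},{"delta_pos":[0,0,0],"turn":0,"jaw":-1},{"delta_pos":[0,0,0],"turn":0,"jaw":-1},{"delta_pos":[0,0,0],"turn":0,"jaw":-1}]'

```text
time: 26.43
tool_pos: [0.3953, 0.0427, 0.3848]
tcp_rot: [-3.133, 0.23, 0.004]
wrist_force: [0.1, 0.7, 0.1]
width: 0.001
grip_force: 0.0
```

```bash
python3 go.py .3945 .039 .298 81.7;  python3 - <<'E'
from h import *
c=snap('wrist','w9.png'); print('fingers at plate level',[proj(c,np.array([.3945+a*.99,.039-a*.144,.145])).round(0) for a in(0,.011)])
k=np.array([.451,.031,.151]); print('knob',proj(c,k).round(0),'plate front',proj(c,k+[-.0356,.0052,0]).round(0))
E
```

```text
t 26.43 pos [0.3953 0.0427 0.3848] yaw y -98.4 tilt 0.16 q [ 0.04 -0.27  2.17  0.    1.24  1.76]
turn -0.001 delta before turn [-0.   3.7 86.8] after turn [-0.   3.7 86.8]
fingers at plate level [array([328., 258.]), array([328., 242.])]
knob [327. 168.] plate front [327. 228.]
```

View pics/w9.png

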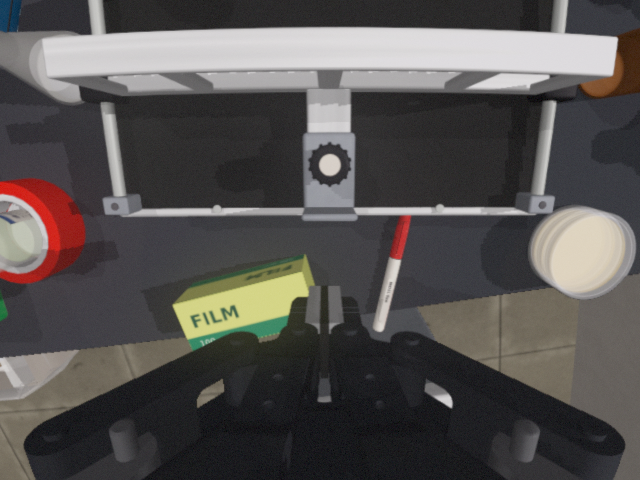

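The knob is at (330,163) and the push plate at (330,214), with the shut fingers before it at (325,300) and clear room for the descent.

>>> drive_tool --increments '[{"delta_pos":[0,3,20],"turn":0,"jaw":-1},{"delta_pos":[0,0,25],"turn":0,"jaw":-1},{"delta_pos":[0,0,25],"turn":0,"jaw":-1},{"delta_pos":[0,0,15],"turn":0,"jaw":-1},{"delta_pos":[0,0,0],"turn":0,"jaw":-1},{"delta_pos":[0,0,0],"turn":0,"jaw":-1},{"delta_pos":[0,0,0],"turn":0,"jaw":-1}]'

```text
time: 27.07
tool_pos: [0.3958, 0.0404, 0.302]
tcp_rot: [-3.133, 0.225, -0.001]
wrist_force: [0.4, -0.2, -0.3]
width: 0.001
grip_force: 0.0
```

>>> drive_tool --increments '[{"delta_pos":[5,0,0],"turn":0,"jaw":-1},{"delta_pos":[5,0,0],"turn":0,"jaw":-1},{"delta_pos":[5,0,0],"turn":0,"jaw":-1},{"delta_pos":[5,0,0],"turn":0,"jaw":-1},{"delta_pos":[0,0,0],"turn":0,"jaw":-1},{"delta_pos":[0,0,0],"turn":0,"jaw":-1}]'

```text
time: 27.57
tool_pos: [0.4154, 0.0368, 0.3017]
tcp_rot: [-3.133, 0.228, 0.0]
wrist_force: [-2.8, 1.5, 1.7]
width: 0.001
grip_force: 1.5
```

>>> drive_tool --increments '[{"delta_pos":[5,0,0],"turn":0,"jaw":-1},{"delta_pos":[6,0,0],"turn":0,"jaw":-1},{"delta_pos":[6,0,0],"turn":0,"jaw":-1},{"delta_pos":[6,0,0],"turn":0,"jaw":-1},{"delta_pos":[6,0,0],"turn":0,"jaw":-1},{"delta_pos":[6,0,0],"turn":0,"jaw":-1},{"delta_pos":[5,0,0],"turn":0,"jaw":-1},{"delta_pos":[0,0,0],"turn":0,"jaw":-1}]'

```text
time: 28.23
tool_pos: [0.4547, 0.0309, 0.3009]
tcp_rot: [-3.133, 0.228, 0.002]
wrist_force: [-2.4, 1.2, -0.4]
width: 0.0
grip_force: 1.5
```

>>> drive_tool --increments '[{"delta_pos":[3,0,0],"turn":0,"jaw":-1},{"delta_pos":[3,0,0],"turn":0,"jaw":-1},{"delta_pos":[0,0,0],"turn":0,"jaw":-1},{"delta_pos":[0,0,0],"turn":0,"jaw":-1}]'

```text
time: 28.57
tool_pos: [0.4601, 0.0301, 0.3009]
tcp_rot: [-3.133, 0.228, 0.002]
wrist_force: [-4.2, 2.5, -0.4]
width: 0.003
grip_force: 2.1
```

```bash
python3 - <<'E'
from h import *
c=snap('wrist','w10.png')
E
python3 go.py .4575 .03 .30 81.7
```

```text
t 28.62 pos [0.4601 0.0301 0.3009] yaw y -98.3 tilt 0.06 q [ 0.01 -0.05  2.15  0.    1.04  1.73]
turn -0.0 delta before turn [-2.5  0.5  0.9] after turn [-2.5  0.5  0.9]
```

View pics/w10.png

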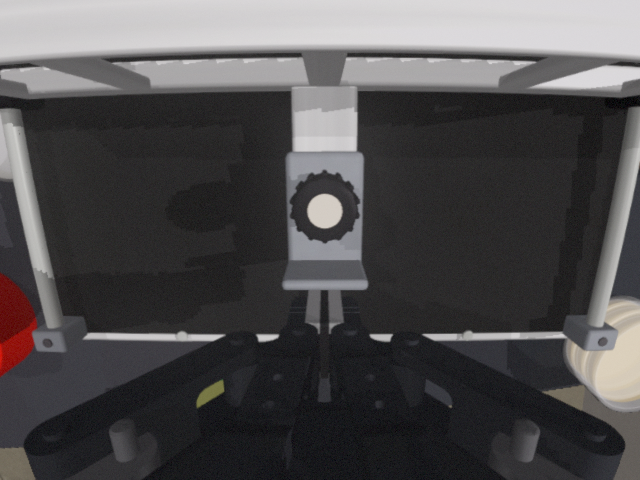

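The fingers press on the plate at (325,275), and the knob at (325,211) is centred. I push on gently until the force rises.

>>> drive_tool --increments '[{"delta_pos":[2,0,0],"turn":0,"jaw":-1},{"delta_pos":[2,0,0],"turn":0,"jaw":-1},{"delta_pos":[0,0,0],"turn":0,"jaw":-1},{"delta_pos":[0,0,0],"turn":0,"jaw":-1}]'

```text
time: 28.95
tool_pos: [0.4638, 0.0296, 0.3008]
tcp_rot: [-3.133, 0.228, 0.003]
wrist_force: [-5.5, 2.0, 1.1]
width: -0.003
grip_force: 2.9
```

>>> drive_tool --increments '[{"delta_pos":[2,0,0],"turn":0,"jaw":-1},{"delta_pos":[0,0,0],"turn":0,"jaw":-1},{"delta_pos":[0,0,0],"turn":0,"jaw":-1}]'

```text
time: 29.2
tool_pos: [0.4667, 0.0291, 0.3013]
tcp_rot: [3.133, -0.228, 0.002]
wrist_force: [-1.8, 0.8, -1.0]
width: 0.001
grip_force: 0.8
```

>>> drive_tool --increments '[{"delta_pos":[2,0,0],"turn":0,"jaw":-1},{"delta_pos":[0,0,0],"turn":0,"jaw":-1},{"delta_pos":[0,0,0],"turn":0,"jaw":-1}]'

```text
time: 29.45
tool_pos: [0.4684, 0.0289, 0.3013]
tcp_rot: [3.133, -0.228, -0.001]
wrist_force: [-4.3, 0.7, 1.4]
width: -0.003
grip_force: 2.2
```

>>> drive_tool --increments '[{"delta_pos":[2,0,0],"turn":0,"jaw":-1},{"delta_pos":[0,0,0],"turn":0,"jaw":-1},{"delta_pos":[0,0,0],"turn":0,"jaw":-1}]'

```text
time: 29.7
tool_pos: [0.4692, 0.0288, 0.3012]
tcp_rot: [3.133, -0.228, -0.008]
wrist_force: [-10.5, 1.0, 6.1]
width: -0.007
grip_force: 5.2
```

>>> drive_tool --increments '[{"delta_pos":[2,0,0],"turn":0,"jaw":-1},{"delta_pos":[0,0,0],"turn":0,"jaw":-1},{"delta_pos":[0,0,0],"turn":0,"jaw":-1}]'

```text
time: 29.95
tool_pos: [0.47, 0.0287, 0.3009]
tcp_rot: [-3.133, 0.228, 0.014]
wrist_force: [-14.4, 2.2, 10.5]
width: 0.001
grip_force: 7.9
```

Run:
```python
from h import *
c=snap('wrist'); im=c['pixels']; m=(im.min(2)>150).astype(np.uint8); n,l,st,ce=cv2.connectedComponentsWithStats(m)
for i in range(1,n):
    if 200<st[i,4]<3000 and abs(ce[i][0]-325)<30 and 150<ce[i][1]<280:
        p=onz(c,*ce[i],.151); print(st[i],p.round(4),'along',(p[0]*.9895-p[1]*.1444).round(4))
```

```text
[ 291  156   70   32 1219] [0.5299 0.017  0.151 ] along 0.5219
[307 195  35  34 925] [0.5147 0.0205 0.151 ] along 0.5063
```

The knob is back at its closed position (0.506 against 0.504 along the slide) and the push has come to a firm stop. I back off, rise, and check.

>>> drive_tool --increments '[{"delta_pos":[-6,0,0],"turn":0,"jaw":-1},{"delta_pos":[-15,0,0],"turn":0,"jaw":-1},{"delta_pos":[-15,0,0],"turn":0,"jaw":-1},{"delta_pos":[0,0,-30],"turn":0,"jaw":-1},{"delta_pos":[0,0,-40],"turn":0,"jaw":-1},{"delta_pos":[0,0,-30],"turn":0,"jaw":-1},{"delta_pos":[0,0,0],"turn":0,"jaw":-1},{"delta_pos":[0,0,0],"turn":0,"jaw":-1}]'

```text
time: 30.67
tool_pos: [0.4384, 0.0335, 0.4047]
tcp_rot: [-3.133, 0.228, -0.015]
wrist_force: [0.8, -0.1, 0.3]
width: 0.003
grip_force: 0.0
```

Run:
```python
from h import *
print(bot.read_state()['tool_pos'])
w=snap('wrist'); t=snap('top'); a=cv2.resize(w['pixels'][:,:,::-1],(400,300)); b=cv2.resize(t['pixels'][180:345,120:500,::-1],(720,313))
cv2.imwrite('pics/end.png',np.vstack([np.pad(a,((0,0),(0,320),(0,0))),b]))
```

```text
[0.43844335 0.03351221 0.40466165]
```

View pics/end.png

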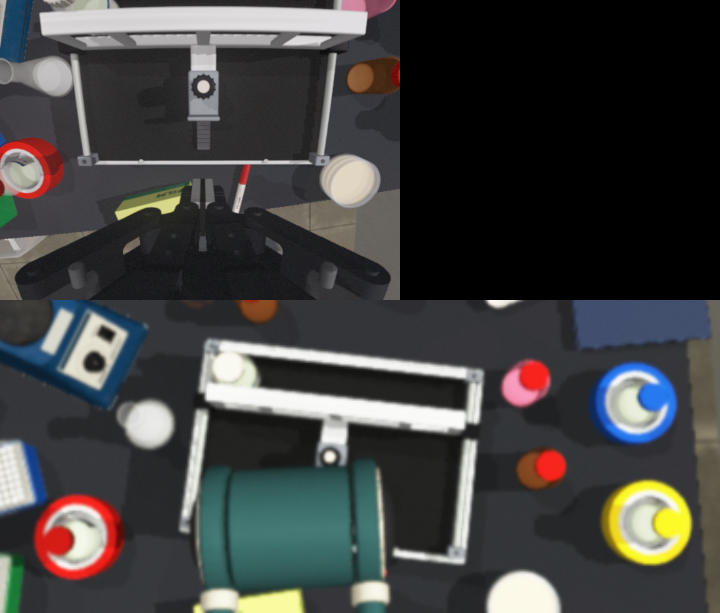

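The bar is home with its lip over the white bottle (235,365). The knob dot is within 1 px of where it started, and the three bottles stand in their own coolers. The arm is clear, so I hand in.

```bash
python3 -c "
from workcell import bot
print(bot.finish_job())"
```

```text
the job is handed in; nothing more can be done
None
```

I handed in the job at about 31 s. The red, yellow and blue bottles stand in their own coolers, the white one is in place, and the bar is pushed home with the knob back at its start position. The pawl's last few millimetres of drop were too small to check in the images, and the hand-in gave no verdict.

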